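Empty the wash tray and sort the rack brackets by hand

TASK

Lift the rinsed aluminium rack brackets out of the blue wash tray and sort them for assembly: left-hand brackets into the green bin, right-hand ones into the yellow bin, each resting on the floor of its bin, wholly inside (hold a bracket foot down with its tall horn end pointing away from you: the wide side of the foot lies to the left on a left-hand one, to the right on a right-hand one). Leave the flask standing in the tray, and do not knock over the small dark bottle or push away the flat dish on the bench.

Things in the scene. Friction and masses are not known exactly. Their poses are not given: they have to be found in the camera images.
- left_1_mid (a point): Aluminium left-hand bracket, about 120 g; may be absent. Point: middle of its web, 30 mm above the foot's underside. z up from foot, x along web to the horn end, y across. Web 70 mm long, 10 mm thick, top 60 mm above the underside; horn at x 19 to 35 mm rises to 78 mm. Foot 70 mm long, 8 mm thick, reaches 21 mm to +y of the web's middle plane, 9 mm the other way (horn pointing away from you: wide side left)
- left_2_mid (a point): Aluminium left-hand bracket, about 120 g; may be absent. Point: middle of its web, 30 mm above the foot's underside. z up from foot, x along web to the horn end, y across. Web 70 mm long, 10 mm thick, top 60 mm above the underside; horn at x 19 to 35 mm rises to 78 mm. Foot 70 mm long, 8 mm thick, reaches 21 mm to +y of the web's middle plane, 9 mm the other way (horn pointing away from you: wide side left)
- left_3_mid (a point): Aluminium left-hand bracket, about 120 g; may be absent. Point: middle of its web, 30 mm above the foot's underside. z up from foot, x along web to the horn end, y across. Web 70 mm long, 10 mm thick, top 60 mm above the underside; horn at x 19 to 35 mm rises to 78 mm. Foot 70 mm long, 8 mm thick, reaches 21 mm to +y of the web's middle plane, 9 mm the other way (horn pointing away from you: wide side left)
- right_1_mid (a point): Aluminium right-hand bracket, about 120 g; may be absent. Point: middle of its web, 30 mm above the foot's underside. z up from foot, x along web to the horn end, y across. Web 70 mm long, 10 mm thick, top 60 mm above the underside; horn at x 19 to 35 mm rises to 78 mm. Foot 70 mm long, 8 mm thick, reaches 21 mm to -y of the web's middle plane, 9 mm the other way (horn pointing away from you: wide side right)
- right_2_mid (a point): Aluminium right-hand bracket, about 120 g; may be absent. Point: middle of its web, 30 mm above the foot's underside. z up from foot, x along web to the horn end, y across. Web 70 mm long, 10 mm thick, top 60 mm above the underside; horn at x 19 to 35 mm rises to 78 mm. Foot 70 mm long, 8 mm thick, reaches 21 mm to -y of the web's middle plane, 9 mm the other way (horn pointing away from you: wide side right)
- right_3_mid (a point): Aluminium right-hand bracket, about 120 g; may be absent. Point: middle of its web, 30 mm above the foot's underside. z up from foot, x along web to the horn end, y across. Web 70 mm long, 10 mm thick, top 60 mm above the underside; horn at x 19 to 35 mm rises to 78 mm. Foot 70 mm long, 8 mm thick, reaches 21 mm to -y of the web's middle plane, 9 mm the other way (horn pointing away from you: wide side right)
- bin_left_in (a point): Green parts bin, fixed, for left-hand brackets: 126 mm long (x), 104 mm wide (y), walls 4 mm thick, 30 mm high over all. Point: centre of its inner floor, 4 mm above the bench; x along its length, z up. Room inside for up to three brackets side by side, webs across the bin
- bin_right_in (a point): Yellow parts bin, fixed, for right-hand brackets: 126 mm long (x), 104 mm wide (y), walls 4 mm thick, 30 mm high over all. Point: centre of its inner floor, 4 mm above the bench; x along its length, z up. Room inside for up to three brackets side by side, webs across the bin
- wash_tray: Blue wash tray, fixed, 302 x 402 x 86 mm (x, y, z), walls 16 mm thick, floor 2 mm thick; origin: centre of its underside, on the bench. Inside measure 260 x 360 mm; the brackets stand in it, webs roughly along the tray's y
- tray_flask: Empty glass conical flask, 64 mm wide, 107 mm high, standing loose in the wash tray near its -y end; origin: centre of its underside; z up its axis
- dish: Covered glass dish, 69 mm wide and 15 mm high, loose on the bench; origin: centre of its underside
- dark_bottle: Small dark bottle with a grey cap, 51 mm wide, 93 mm high, loose on the bench; origin: centre of its underside; z up its axis

How it is judged:
By the outcome, as a careful person would: the job done as asked, in the order asked, and still so for the second after the job is handed in, with the robot touching nothing.
Of left_1, left_2, left_3, right_1, right_2, right_3 only 4 to 5 are there at a start; the rules pass over those that are not, and their reading is None.
At some moment in a run one of left_1, left_2, left_3, right_1, right_2, right_3 may be knocked a few centimetres aside while the robot is not near it.
It also fails if it takes over 208 s, if anything falls off the work surface, if the arm or the gripper's body presses on something with over 40 N, if the wrist force passes 120 N, or if a joint passes its speed limit or range.

ROBOT

A 7-joint arm with a two-finger parallel gripper is mounted at the origin on the work surface; the furniture and walls round the work are solid. World frame = base frame: x ahead of the robot, y to its left, z up, the work surface at z = 0. Lengths are in m, angles in degrees, forces in N, time in s.
With the tool pointing down it reaches from about 0.35 to 0.775 m from the base axis. Payload 3.1 kg.
Tool frame: the origin (TCP) lies on the centre line of the jaws, within the pads' length; the fingertips stand 17 mm ahead of it and the grasp point (between the pads) lies 2 mm behind it (robot.tip_reach is the distance from the TCP to the fingertips, in m); z points along the fingers, y is the line along which they close (so a half turn about z gives the same grasp; the last joint's range is limited). The gripper opens to 85 mm and grips with 20 to 120 N. Pads are 22 mm wide; open, the fingers measure 114 mm over their backs; the gripper's body (76 mm by 85 mm) begins 54 mm behind the grasp point. The pads swing forward as they close: fully open they stand 13 mm farther back than shut.
Start: joints at [-74.983, 17.813, 0.802, 86.603, -0.252, 75.585, -1.558], TCP at [0.165, 0.525, 0.248] pointing down, gripper open.
Joint ranges: [-154.91, 154.91], [-16.99, 109.72], [-72.82, 74.43], [7.12, 147.25], [-82.49, 262.49], [11.32, 116.49], [-174.64, 174.64]. Speed limits (degrees/s): [159.86, 159.86, 180, 180, 180, 180, 180].

INTERFACE

Orientations are given as [roll, pitch, yaw] about the fixed x, y, z axes, in that order (R = Rz(yaw) Ry(pitch) Rx(roll)).
In Python, from station import robot, fingers, vision, workorder, recognise gives the robot as it stands. Calls block until the motion is done:
- robot.move_to(position, orientation): joint-space move of the TCP to a pose.
- robot.line_to(position, orientation=None, velocity=0.15, f_stop=None): straight line of the TCP; orientation=None keeps the orientation; velocity is the mean speed in m/s. With f_stop (N) it stops when the force on the tool has changed by that much, and returns True; else False.
- robot.move_j(angles): joint-space move.
- fingers.gripper_to(opening, force=None): opening from 0.0 (shut) to 1.0 (fully open); force is the grip in N (None keeps the last); returns when the fingers have stopped.
- robot.pause(seconds).
- robot.inverse_kinematics(position, orientation): joint angles nearest the present ones, or None.
- vision.grab_frame(name): name is "side" or "top" or "wrist"; returns the picture (420x560x3 uint8, red, green, blue); there is no depth.
- vision.calibration(name): a dict with "mtx" (3x3 intrinsics, pixels), "extrinsics" (4x4, takes a point from world to camera coordinates); the wrist camera has in their place "T_tool_cam" (4x4, takes a point from camera to tool coordinates, whose origin is the TCP and whose axes are the flange's). Camera axes: x right, y up, looking along -z (the intrinsics and any distortion apply to the point x, -y, -z); pixel columns grow to the right and rows downward; lengths in m; the calibration is good to about 2 mm. A picture is of the moment at which its call begins: read the wrist's pose just before it. calibration takes no time and is no camera call.
A pose or a line that the arm cannot do raises robot.PlanningError and nothing moves.
- workorder.close_job(): hands the job in; it is judged then, once.
Trained networks look in the newest picture that a camera, given by its name, has taken for a name from the list of things; names that differ only in an ending like _2 or _b are one class to them, and where a whole thing is asked for, a point or a joint stands for the part that bears it (a point fixed in the world has none). Each returns a list of dicts, best first, with "p" (0 to 1); they miss things now and then, are a little off and sometimes report something else, mostly with a low value. They report only what shows in the picture. A call takes as long as a camera call.
- recognise(label, camera): "rect" ([centre column, centre row, width, height] in pixels, round what is visible of it).
Readings, each from a call of its own:
- robot.current_time_s(): time.
- robot.current_joint_positions(): joint angles.
- robot.current_dq(): joint speeds.
- robot.current_joint_torque(): joint torques, N m.
- robot.current_tool_pos(): TCP position.
- robot.current_eef_rot(): TCP orientation.
- robot.current_contact_force(): force on the tool from outside, world axes, zero at the start.
- robot.current_torque(): the same for the moment, N m.
- robot.current_finger_gap(): opening from 0.0 (shut) to 1.0 (fully open).
- robot.current_gripper_force(): force on a finger pad.
Only numpy, scipy, OpenCV 4.12 (cv2) and the standard library are available. Lean on these libraries where they do the work, as an engineer would, in place of code of your own. Each camera call takes 0.05 s, during which the arm holds its last target. There are 200 camera calls.

## Working session

There is one attempt and no reset: what is moved stays moved. The work goes in short steps, each a Python script; the robot and the scene stay as the last script left them, time stands still between calls to the robot, and variables do not carry over. Pictures are saved under pics/ and viewed, at most 14 in all, crops included, and the job is handed in when it is done.

```bash
mkdir -p pics; ls; python3 - <<'E'
from station import robot,fingers,vision,workorder,recognise
import cv2,numpy as np
for c in ["top","side"]:
    im=vision.grab_frame(c); cv2.imwrite(f"pics/{c}0.png",im[:,:,::-1])
    k=vision.calibration(c); print(c,np.round(k["mtx"],1).tolist(),np.round(k["extrinsics"],4).tolist(),[x for x in k])
    for l in ["left_1_mid","right_1_mid","bin_left_in","bin_right_in","wash_tray","tray_flask","dish","dark_bottle"]:
        print(l,[(np.round(d["rect"],0).tolist(),round(d["p"],2)) for d in recognise(l,c)])
print(vision.calibration("wrist"), robot.current_eef_rot(), robot.current_time_s(),robot.tip_reach)
E
```

```text
pics
top [[411.3, 0.0, 279.7], [0.0, 411.3, 209.0], [0.0, 0.0, 1.0]] [[0.0129, -0.9999, 0.0035, -0.1007], [0.9841, 0.0133, 0.177, -0.4463], [-0.177, 0.0012, 0.9842, -0.8539], [0.0, 0.0, 0.0, 1.0]] ['mtx', 'extrinsics']
left_1_mid []
right_1_mid [([314.0, 172.0, 30.0, 32.0], 0.68)]
bin_left_in [([249.0, 134.0, 71.0, 70.0], 0.96)]
bin_right_in [([211.0, 175.0, 72.0, 68.0], 0.77)]
wash_tray [([348.0, 232.0, 219.0, 230.0], 0.85)]
tray_flask [([385.0, 283.0, 31.0, 26.0], 0.89)]
dish [([175.0, 208.0, 31.0, 30.0], 0.96), ([248.0, 135.0, 70.0, 69.0], 0.17)]
dark_bottle [([205.0, 240.0, 24.0, 25.0], 0.84)]
side [[445.5, 0.0, 284.3], [0.0, 445.5, 217.5], [0.0, 0.0, 1.0]] [[-0.796, 0.6051, -0.0177, 0.4269], [-0.2548, -0.3084, 0.9165, 0.0266], [0.5491, 0.734, 0.3997, -1.1598], [0.0, 0.0, 0.0, 1.0]] ['mtx', 'extrinsics']
left_1_mid [([285.0, 212.0, 19.0, 18.0], 0.7), ([366.0, 245.0, 32.0, 47.0], 0.22)]
right_1_mid [([239.0, 212.0, 7.0, 11.0], 0.59)]
bin_left_in [([235.0, 275.0, 77.0, 38.0], 0.55)]
bin_right_in [([310.0, 283.0, 74.0, 44.0], 0.85)]
wash_tray [([261.0, 212.0, 159.0, 98.0], 0.71)]
tray_flask [([286.0, 180.0, 21.0, 45.0], 0.72)]
dish [([371.0, 289.0, 41.0, 27.0], 0.71), ([238.0, 212.0, 8.0, 13.0], 0.7), ([260.0, 210.0, 156.0, 97.0], 0.69), ([285.0, 212.0, 18.0, 26.0], 0.2)]
dark_bottle [([366.0, 245.0, 30.0, 48.0], 0.91)]
{'mtx': array([[309.45831628,   0.        , 278.87524534],
       [  0.        , 309.45831628, 212.7593295 ],
       [  0.        ,   0.        ,   1.        ]]), 'T_tool_cam': array([[ 4.06597196e-04,  9.65662613e-01,  2.59799063e-01,
         6.49501318e-02],
       [ 9.99999879e-01, -3.20875765e-04, -3.72362456e-04,
         8.11547580e-04],
       [-2.76213279e-04,  2.59799183e-01, -9.65662626e-01,
        -1.25377393e-01],
       [ 0.00000000e+00,  0.00000000e+00,  0.00000000e+00,
         1.00000000e+00]])} [1.79997378e+02 8.59970260e-04 1.62603778e+02] 0.9 0.017
```

```bash
python3 - <<'E'
import cv2
im=cv2.imread("pics/top0.png")[90:350,140:470]; cv2.imwrite("pics/top0c.png",cv2.resize(im,None,fx=2.3,fy=2.3,interpolation=cv2.INTER_CUBIC))
E
```

```text
(no output)
```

View pics/top0c.png

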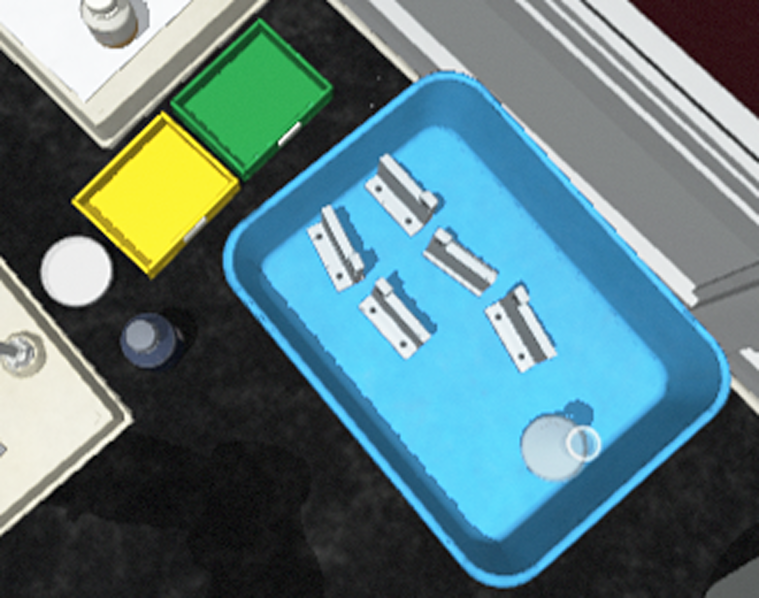

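View pics/side0.png

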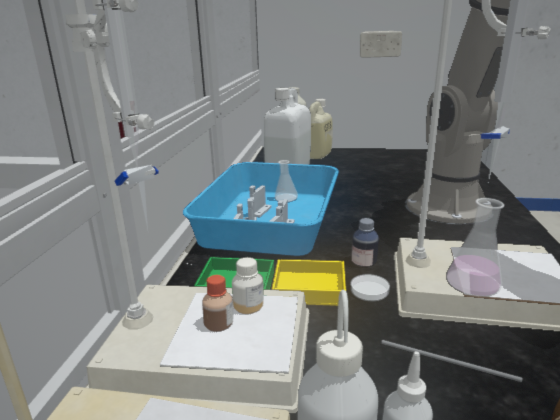

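```bash
cat > h.py <<'E'
from station import robot,fingers,vision,workorder,recognise
import cv2,numpy as np
from scipy.spatial.transform import Rotation as Ro
F=np.diag([1.,-1,-1])
def cam(c):
    k=vision.calibration(c)
    if c!="wrist": return np.array(k["mtx"]),np.array(k["extrinsics"])
    T=np.eye(4);T[:3,:3]=Ro.from_euler("xyz",robot.current_eef_rot(),degrees=True).as_matrix();T[:3,3]=robot.current_tool_pos()
    return np.array(k["mtx"]),np.linalg.inv(T@np.array(k["T_tool_cam"]))
def proj(C,P):
    K,E=C; p=(np.atleast_2d(P)@E[:3,:3].T+E[:3,3])@F@K.T
    return p[:,:2]/p[:,2:]
def back(C,u,z):
    K,E=C; d=E[:3,:3].T@F@np.linalg.inv(K)@np.array([u[0],u[1],1.]); o=-E[:3,:3].T@E[:3,3]
    return o+d*(z-o[2])/d[2]
E
python3 - <<'E'
from h import *
T=cam("top");S=cam("side")
f=lambda p:(140+p[0]/2.3,90+p[1]/2.3)
for n,p in dict(A=(400,195),B=(338,250),C=(460,262),D=(395,320),E=(520,330)).items(): print(n,np.round(back(T,f(p),.03),3))
for n,P in dict(green=[(262,22),(330,88),(247,178),(172,104)],yellow=[(165,115),(238,185),(150,275),(75,200)]).items(): 
  q=[back(T,f(p),.03) for p in P];print(n,np.round(q,3).tolist(),np.round(np.mean(q,0),3))
for n,P in dict(rodL=(135,310),rodR=(420,258),dish=(371,289),bottle=(366,262)).items(): print(n,np.round(back(S,P,.05),3),np.round(back(S,P,0),3))
print(np.round(-S[1][:3,:3].T@S[1][:3,3],3))
for c in [(145,75),(0,0),(560,300),(150,242)]: print(c,back(T,c,0.05).round(3))
E
```

```text
A [ 0.528 -0.17   0.03 ]
B [ 0.473 -0.111  0.03 ]
C [ 0.462 -0.228  0.03 ]
D [ 0.406 -0.165  0.03 ]
E [ 0.398 -0.284  0.03 ]
green [[0.705, -0.032, 0.03], [0.636, -0.101, 0.03], [0.543, -0.021, 0.03], [0.617, 0.055, 0.03]] [ 0.625 -0.025  0.03 ]
yellow [[0.606, 0.061, 0.03], [0.536, -0.013, 0.03], [0.446, 0.069, 0.03], [0.519, 0.145, 0.03]] [0.527 0.065 0.03 ]
rodL [0.828 0.008 0.05 ] [ 0.808 -0.067 -0.   ]
rodR [0.359 0.177 0.05 ] [0.281 0.124 0.   ]
dish [0.505 0.192 0.05 ] [0.445 0.141 0.   ]
bottle [0.446 0.126 0.05 ] [0.378 0.066 0.   ]
[0.983 0.601 0.447]
(145, 75) [0.752 0.216 0.05 ]
(0, 0) [0.938 0.571 0.05 ]
(560, 300) [ 0.262 -0.678  0.05 ]
(150, 242) [0.371 0.179 0.05 ]
```

View pics/top0.png

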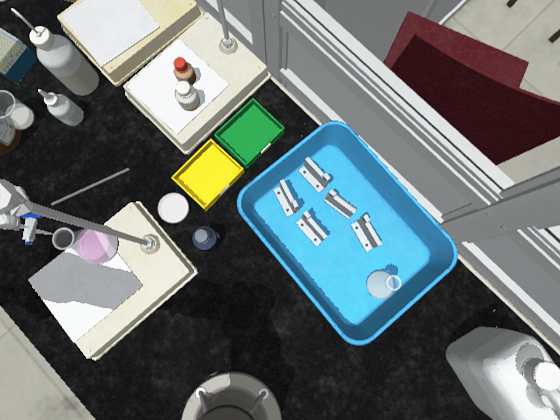

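```bash
python3 - <<'E'
from h import *
T=cam("top");S=cam("side")
def tri(a,b):
    M=[];r=[]
    for C,u in((T,a),(S,b)):
        o=-C[1][:3,:3].T@C[1][:3,3]; d=back(C,u,0)-o; d/=np.linalg.norm(d); Pm=np.eye(3)-np.outer(d,d);M.append(Pm);r.append(Pm@o)
    x=np.linalg.lstsq(np.vstack(M),np.hstack(r),rcond=None)[0]; return x.round(3), np.linalg.norm(M[0]@x-r[0]).round(3)
print("blue",tri((30,228),(490,133)),tri((30,218),(502,130)),"white",tri((10,200),(535,30)), tri((10,195),(490,30)))
for z in (.2,.4,.6,.8): print(z,proj(T,[.365,.178,z]).round(),proj(S,[.365,.178,z]).round(), proj(T,[.30,.25,z]).round())
im=cv2.imread("pics/top0.png")[150:300,0:220];im2=cv2.imread("pics/side0.png")[0:210,380:560]
cv2.imwrite("pics/cl.png",np.vstack([cv2.resize(im,(440,300)),cv2.resize(im2,(257,300)) if 0 else cv2.copyMakeBorder(cv2.resize(im2,(257,300)),0,0,0,183,0)]))
E
```

```text
blue (array([0.368, 0.279, 0.3  ]), np.float64(0.005)) (array([0.379, 0.289, 0.304]), np.float64(0.006)) white (array([0.376, 0.279, 0.417]), np.float64(0.035)) (array([0.386, 0.247, 0.429]), np.float64(0.012))
0.2 [[124. 237.]] [[427. 181.]] [[ 79. 274.]]
0.4 [[ 66. 220.]] [[442.  54.]] [[  3. 271.]]
0.6 [[-62. 182.]] [[ 461. -107.]] [[-169.  263.]]
0.8 [[-572.   30.]] [[ 486. -318.]] [[-906.  230.]]
```

View pics/cl.png

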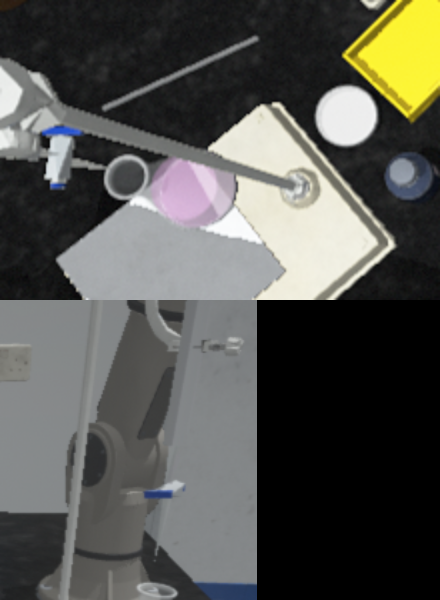

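```bash
python3 - <<'E'
from h import *
q=[-74.983,-15,0.8,130,-.25,65,-1.56]
robot.move_j(q); p=robot.current_tool_pos(); print(p,np.hypot(p[0],p[1]),robot.current_eef_rot())
for b in (70,60): print(robot.inverse_kinematics([.55*np.cos(np.radians(b)),.55*np.sin(np.radians(b)),.25],[180,0,90+b]))
E
```

```text
[0.08504661 0.24416699 0.18321   ] 0.25855452959178615 [179.84258446  -0.43893736 162.55014237]
[-74.93708524  17.72069868   4.16436184  86.53807816  -1.30651453
  75.78863819  -0.64886806]
[-71.01179287  17.80965106  12.18389886  86.78706662  -3.81771383
  75.81016298   1.54163884]
```

```bash
python3 - <<'E'
from h import *
robot.move_j([22,-15,0.8,130,-.25,65,-1.56]); print(robot.current_tool_pos())
robot.move_to([.46,-.19,.32],[180,0,45]); print(robot.current_joint_positions(),robot.current_time_s())
C=cam("wrist"); im=vision.grab_frame("wrist"); cv2.imwrite("pics/w1.png",im[:,:,::-1]); np.savez("w1.npz",K=C[0],E=C[1])
for l in ["left_1_mid","right_1_mid"]:
  for d in recognise(l,"wrist"): print(l,round(d["p"],2),np.round(d["rect"]),back(C,d["rect"][:2],.03).round(3))
E
```

```text
[ 0.2309069  -0.11300394  0.18234192]
[ 23.30553133  10.08092745  -3.43241531  86.58064784   0.60636053
  83.47499247 -25.07415956] 4.7917
left_1_mid 0.61 [240. 194.  25.  58.] [ 0.408 -0.165  0.03 ]
right_1_mid 0.95 [308. 131.  29.  62.] [ 0.532 -0.17   0.03 ]
```

View pics/w1.png

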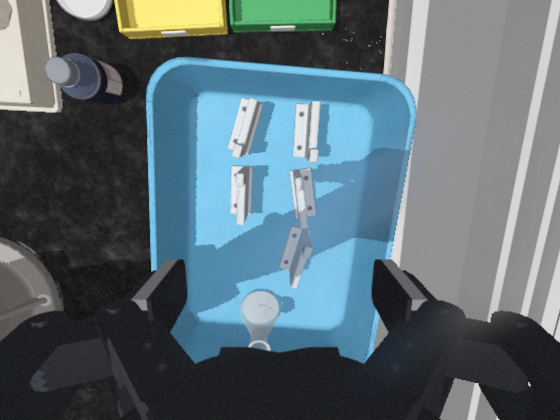

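```bash
cat >> h.py <<'E'
from scipy.optimize import minimize
def box(x0,x1,y0,y1,z0,z1): return np.array([[x,y,z] for x in(x0,x1) for y in(y0,y1) for z in(z0,z1)])/1e3
def parts(hand):  # hand +1 left, -1 right
    y=(-9,21) if hand>0 else (-21,9)
    return [box(-35,35,*y,0,8),box(-35,35,-5,5,0,60),box(19,35,-5,5,0,78)]
S=4
def sil(C,hand,x,y,yaw,z,o,shape):
    m=np.zeros(shape,np.uint8); R=Ro.from_euler("z",yaw).as_matrix()
    for b in parts(hand):
        u=(proj(C,b@R.T+[x,y,z])-o+.5)*S
        cv2.fillConvexPoly(m,cv2.convexHull(np.round(u).astype(np.int32)),1)
    return m
def seg(im): # non-blue
    i=im.astype(int); return ((i[:,:,2]-i[:,:,0])<55).astype(np.uint8)
def fit(views,x,y,z=.002,yaws=None,hands=(1,-1),r=.075):
    """views: list of (C,im). returns sorted list (iou,hand,x,y,yaw)"""
    D=[]
    for C,im in views:
        u=proj(C,[[x+a,y+b,h] for a in(-r,r) for b in(-r,r) for h in (0,.08)])
        lo=np.maximum(np.floor(u.min(0)),0).astype(int);hi=np.ceil(u.max(0)).astype(int)
        s=seg(im[lo[1]:hi[1],lo[0]:hi[0]]); n,lab,st,cen=cv2.connectedComponentsWithStats(s)
        c=proj(C,[[x,y,.03]])[0]-lo
        k=min([j for j in range(1,n) if st[j,4]>60],key=lambda j:np.linalg.norm(cen[j]-c))
        D.append((C,lo,cv2.resize((lab==k).astype(np.uint8),None,fx=S,fy=S,interpolation=cv2.INTER_NEAREST)))
    def f(p,h):
        t=0
        for C,lo,m in D:
            s=sil(C,h,p[0]/100,p[1]/100,p[2]/10,z,lo,m.shape); t+=1-(s&m).sum()/max((s|m).sum(),1)
        return t/len(D)
    out=[]
    for h in hands:
        for y0 in (yaws if yaws is not None else np.radians([20,45,70,200,225,250])):
            b=minimize(f,[x*100,y*100,y0*10],(h,),method="Nelder-Mead",options=dict(initial_simplex=np.array([x*100,y*100,y0*10])+np.array([[0,0,0],[1,0,0],[0,1,0],[0,0,2.5]]),xatol=.005,fatol=5e-4))
            out.append((round(1-b.fun,3),h,round(b.x[0]/100,4),round(b.x[1]/100,4),round(np.degrees(b.x[2]/10)%360,1)))
    return sorted(out,reverse=True)
G=dict(A=(.528,-.17),B=(.473,-.111),C=(.462,-.228),D=(.406,-.165),E=(.398,-.284))
E
python3 - <<'E'
from h import *
w=np.load("w1.npz"); W=((w["K"],w["E"]),cv2.imread("pics/w1.png")[:,:,::-1]); T=(cam("top"),cv2.imread("pics/top0.png")[:,:,::-1])
for n,(x,y) in G.items():
    for v in ([W],[T],[W,T]):
        r=fit(v,x,y); b=r[0]; o=[q for q in r if q[1]!=b[1] or abs((q[4]-b[4]+180)%360-180)>90]
        print(n,b,o[0])
def fitbin(col,x,y):
    im=T[1].astype(int); return
E
```

```text
A (np.float64(0.966), -1, np.float64(0.5342), np.float64(-0.1726), np.float64(222.3)) (np.float64(0.929), 1, np.float64(0.5339), np.float64(-0.1729), np.float64(43.3))
A (np.float64(0.928), -1, np.float64(0.5333), np.float64(-0.1741), np.float64(220.8)) (np.float64(0.883), 1, np.float64(0.5335), np.float64(-0.1743), np.float64(45.6))
A (np.float64(0.939), -1, np.float64(0.5337), np.float64(-0.1731), np.float64(222.4)) (np.float64(0.9), 1, np.float64(0.534), np.float64(-0.1734), np.float64(43.4))
B (np.float64(0.96), -1, np.float64(0.4788), np.float64(-0.1116), np.float64(207.4)) (np.float64(0.951), 1, np.float64(0.4778), np.float64(-0.1119), np.float64(27.0))
B (np.float64(0.934), -1, np.float64(0.4778), np.float64(-0.1129), np.float64(205.9)) (np.float64(0.9), 1, np.float64(0.4774), np.float64(-0.1133), np.float64(28.1))
B (np.float64(0.936), -1, np.float64(0.4786), np.float64(-0.1118), np.float64(207.4)) (np.float64(0.919), 1, np.float64(0.4778), np.float64(-0.1123), np.float64(27.4))
C (np.float64(0.482), 1, np.float64(0.4626), np.float64(-0.2251), np.float64(232.5)) (np.float64(0
[... 711 characters left out ...]
(-0.1683), np.float64(220.4))
D (np.float64(0.933), 1, np.float64(0.4119), np.float64(-0.1677), np.float64(42.0)) (np.float64(0.903), -1, np.float64(0.4117), np.float64(-0.1678), np.float64(221.3))
E (np.float64(0.565), 1, np.float64(0.4029), np.float64(-0.2858), np.float64(30.4)) (np.float64(0.534), -1, np.float64(0.4036), np.float64(-0.2862), np.float64(209.3))
E (np.float64(0.933), 1, np.float64(0.4014), np.float64(-0.288), np.float64(29.7)) (np.float64(0.899), -1, np.float64(0.4017), np.float64(-0.2882), np.float64(207.2))
E (np.float64(0.741), 1, np.float64(0.4016), np.float64(-0.2876), np.float64(30.1)) (np.float64(0.709), -1, np.float64(0.4016), np.float64(-0.2878), np.float64(206.7))
```

```bash
python3 - <<'E'
s=open('h.py').read()
s=s.replace("return ((i[:,:,2]-i[:,:,0])<55)","return ((i[:,:,2]-i[:,:,0])<.35*i[:,:,2])")
s+='''
def fitbin(C,im,x,y,yaw,hue):
    h=cv2.cvtColor(np.ascontiguousarray(im),cv2.COLOR_RGB2HSV); m=((abs(h[:,:,0].astype(int)-hue)<12)&(h[:,:,1]>110)&(h[:,:,2]>40)).astype(np.uint8)
    n,lab,st,_=cv2.connectedComponentsWithStats(m); m=(lab==1+st[1:,4].argmax()).astype(np.uint8); m=cv2.morphologyEx(m,cv2.MORPH_CLOSE,np.ones((15,15)))
    H,Wd=m.shape; m=cv2.resize(m,None,fx=S,fy=S,interpolation=cv2.INTER_NEAREST)
    def f(p):
        R=Ro.from_euler("z",p[2]/10).as_matrix(); s=np.zeros_like(m)
        u=(proj(C,box(-63,63,-52,52,0,30)@R.T+[p[0]/100,p[1]/100,0])+.5)*S
        cv2.fillConvexPoly(s,cv2.convexHull(np.round(u).astype(np.int32)),1); return 1-(s&m).sum()/(s|m).sum()
    p0=np.array([x*100,y*100,np.radians(yaw)*10])
    b=minimize(f,p0,method="Nelder-Mead",options=dict(initial_simplex=p0+np.array([[0,0,0],[1,0,0],[0,1,0],[0,0,1]])))
    return 1-b.fun,b.x[0]/100,b.x[1]/100,np.degrees(b.x[2]/10)
'''
open('h.py','w').write(s)
E
python3 - <<'E'
from h import *
T=(cam("top"),cv2.imread("pics/top0.png")[:,:,::-1])
w=np.load("w1.npz"); W=((w["K"],w["E"]),cv2.imread("pics/w1.png")[:,:,::-1])
for n in "CE": print(n,fit([W],*G[n])[:3])
robot.move_to([.54,.0,.32],[180,0,45])
C=cam("wrist"); im=vision.grab_frame("wrist"); cv2.imwrite("pics/w2.png",im[:,:,::-1])
for v in (T,(C,im)):
    print("green",np.round(fitbin(*v,.625,-.025,138,62),4)); print("yellow",np.round(fitbin(*v,.527,.065,138,27),4))
print(robot.current_time_s())
E
```

```text
C [(np.float64(0.484), 1, np.float64(0.4624), np.float64(-0.225), np.float64(233.0)), (np.float64(0.483), 1, np.float64(0.4627), np.float64(-0.2249), np.float64(233.2)), (np.float64(0.469), -1, np.float64(0.4628), np.float64(-0.2249), np.float64(52.8))]
E [(np.float64(0.566), 1, np.float64(0.4026), np.float64(-0.2863), np.float64(30.0)), (np.float64(0.566), 1, np.float64(0.4024), np.float64(-0.2866), np.float64(30.1)), (np.float64(0.566), 1, np.float64(0.4023), np.float64(-0.2865), np.float64(30.2))]
green [ 9.685000e-01  6.303000e-01 -2.190000e-02  1.361403e+02]
yellow [9.587000e-01 5.302000e-01 6.970000e-02 1.372182e+02]
green [ 9.805000e-01  6.316000e-01 -2.070000e-02  1.360214e+02]
yellow [9.79300e-01 5.31600e-01 7.05000e-02 1.37686e+02]
5.825
```

View pics/w2.png

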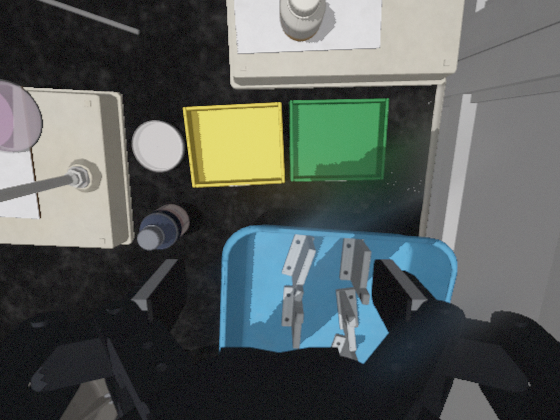

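```bash
cat > pp.py <<'E'
from h import *
BIN=dict(g=(.631,-.0213,136.1),y=(.531,.070,137.5))
def look(x,y,yaw,hand=None,r=.07,z0=.002,ty=None):
    ty=yaw%180 if ty is None else ty; t=np.radians(ty)
    robot.move_to([x-.05*np.cos(t),y-.05*np.sin(t),.28],[180,0,ty]); robot.pause(.15)
    C=cam("wrist"); im=vision.grab_frame("wrist"); cv2.imwrite(f"pics/look{robot.current_time_s():.0f}.png",im[:,:,::-1])
    R=fit([(C,im)],x,y,z=z0,yaws=np.radians([yaw,yaw+180]),r=r); print("look",[tuple(map(float,q)) for q in R[:4]]); return R
def pick(x,y,yaw,open_=.4,zu=.002):
    ty=yaw%180
    fingers.gripper_to(open_,60); robot.move_to([x,y,.20],[180,0,ty])
    s=robot.line_to([x,y,zu+.05],velocity=.12,f_stop=10); print("down stop",s,robot.current_tool_pos()[2])
    fingers.gripper_to(0,60); g=robot.current_finger_gap(); print("gap",g,"F",robot.current_gripper_force())
    robot.line_to([x,y,.22],velocity=.15); print("lift gap",robot.current_finger_gap(),"f",np.round(robot.current_contact_force(),2))
def place(b,slot,hand,yaw):
    bx,by,bt=BIN[b]; a=bt-90
    if np.cos(np.radians(a-yaw))<0: a+=180
    # wide side along bin +x?
    wide=1 if np.cos(np.radians(a+90*hand-bt))>0 else -1
    s=slot-wide*.006; t=np.radians(bt); x=bx+s*np.cos(t); y=by+s*np.sin(t); ty=a%180
    robot.move_to([x,y,.20],[180,0,ty])
    s=robot.line_to([x,y,.085],velocity=.15,f_stop=15); s=s or robot.line_to([x,y,.052],velocity=.04,f_stop=5); print("place stop",s,robot.current_tool_pos()[2],"wide",wide)
    fingers.gripper_to(.3); robot.line_to([x,y,.22],velocity=.15); print("placed at",x,y,ty,"t",robot.current_time_s())
E
python3 - <<'E'
from pp import *
R=look(.4788,-.1118,207.4)[0]
if R[0]>.9 and R[1]==-1:
    pick(*R[2:]); 
    if robot.current_finger_gap()>.04: place("y",-.037,-1,R[4])
E
```

```text
look [(0.976, -1.0, 0.4789, -0.1115, 207.4), (0.959, 1.0, 0.4785, -0.1116, 27.7), (0.865, -1.0, 0.4723, -0.1014, 26.7), (0.856, 1.0, 0.4732, -0.1009, 206.9)]
down stop False 0.05277652602819417
gap 0.09866382541979819 F 60.12093186378479
lift gap 0.10492761996715758 f [ 0.15  0.1  -1.3 ]
place stop True 0.05460222111105379 wide 1
placed at 0.5627029254828354 0.040949621072526615 47.5 t 14.6917
```

```bash
python3 - <<'E'
from pp import *
R=look(.534,-.173,222.3)[0]
if R[0]>.9 and R[1]==-1:
    pick(*R[2:]); 
    if robot.current_finger_gap()>.04: place("y",.0,-1,R[4])
robot.move_to([.50,.04,.32],[180,0,45]);robot.pause(.2)
im=vision.grab_frame("wrist"); cv2.imwrite("pics/bins2.png",im[:,:,::-1])
E
```

```text
look [(0.966, -1.0, 0.5277, -0.1551, 211.7), (0.955, 1.0, 0.5271, -0.1554, 31.7), (0.844, -1.0, 0.5213, -0.1456, 31.9), (0.84, 1.0, 0.5216, -0.1453, 212.8)]
down stop False 0.05283918299429487
gap 0.10183395934720041 F 60.3034508228302
lift gap 0.10280035776462 f [-0.42 -0.08 -1.28]
place stop True 0.054623844956833395 wide 1
placed at 0.5354236640208607 0.06594645875430605 47.5 t 23.725
```

View pics/bins2.png

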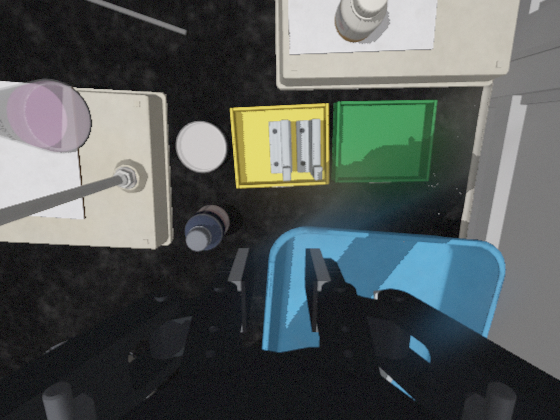

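```bash
python3 - <<'E'
from pp import *
for n,x,y,yaw,h,b,s in (("C",.4622,-.2262,53.5,-1,"y",.037),("D",.4121,-.1674,42,1,"g",-.024),("E",.4016,-.2877,30,1,"g",.024)):
    R=look(x,y,yaw)[0]; print(n)
    if not(R[0]>.9 and R[1]==h): break
    pick(*R[2:])
    if robot.current_finger_gap()<.04: break
    place(b,s,h,R[4])
E
```

```text
look [(0.969, -1.0, 0.4628, -0.2247, 52.9), (0.955, 1.0, 0.4633, -0.2243, 232.4), (0.87, 1.0, 0.4723, -0.2321, 52.5), (0.861, -1.0, 0.4724, -0.2318, 232.4)]
C
down stop False 0.05282185655134368
gap 0.10835316755090786 F 59.64471101760864
lift gap 0.10310770631455007 f [-0.43 -0.62 -1.94]
place stop True 0.0544282387402331 wide -1
placed at 0.4992970745171647 0.0990503789274734 47.5 t 34.0417
look [(0.981, 1.0, 0.4119, -0.1675, 41.4), (0.961, -1.0, 0.4124, -0.1669, 221.4), (0.878, -1.0, 0.4041, -0.1583, 41.3), (0.862, 1.0, 0.4056, -0.1569, 221.4)]
D
down stop False 0.052683883635234026
gap 0.10137606923298575 F 58.99480998516083
lift gap 0.10965473404721783 f [ 0.74 -0.59 -2.64]
place stop True 0.05457819118992846 wide 1
placed at 0.6526165333504099 -0.04210205484827439 46.099999999999994 t 43.4417
look [(0.968, 1.0, 0.4019, -0.2865, 29.4), (0.952, -1.0, 0.4023, -0.2861, 209.7), (0.871, -1.0, 0.3958, -0.2759, 29.4), (0.859, 1.0, 0.3951, -0.2763, 209.5)]
E
down stop False 0.052787503391206726
gap 0.10497891613842245 F 60.261404514312744
lift gap 0.10489797510263264 f [ 0.22  0.14 -1.85]
place stop True 0.05462736274291097 wide 1
placed at 0.618030079989754 -0.008818767091035365 46.099999999999994 t 53.3583
```

```bash
python3 - <<'E'
from pp import *
robot.move_to([.52,.02,.28],[180,0,45]);robot.pause(.3)
a=vision.grab_frame("wrist"); robot.move_to([.42,-.17,.32],[180,0,45]);robot.pause(.3)
b=vision.grab_frame("top")
cv2.imwrite("pics/fin.png",np.vstack([cv2.resize(a[80:240,100:500],(750,300)),cv2.resize(b[90:340,120:480],(432,300)) if 0 else cv2.copyMakeBorder(cv2.resize(b[90:340,120:480],(432,300)),0,0,0,318,0)])[:,:,::-1])
E
```

```text
(no output)
```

View pics/fin.png

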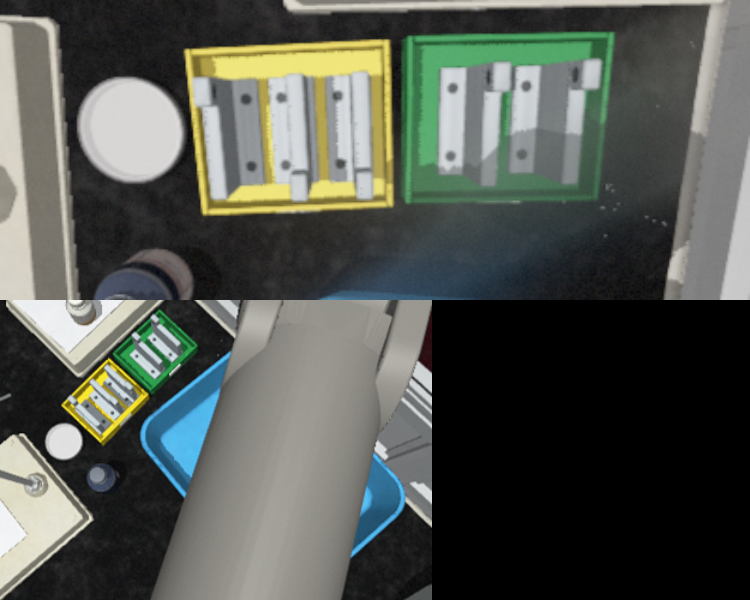

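```bash
python3 - <<'E'
from pp import *
cv2.imwrite("pics/tray.png",vision.grab_frame("wrist")[:,:,::-1])
E
```

```text
(no output)
```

View pics/tray.png

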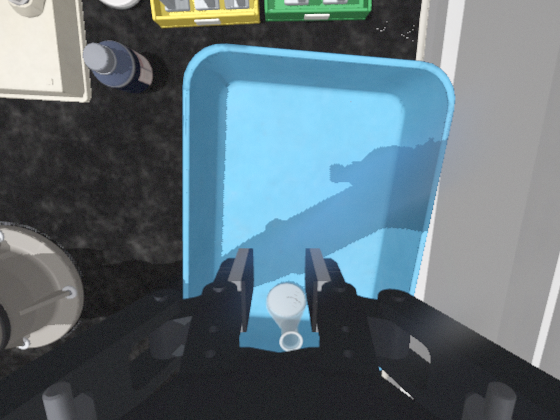

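The tray holds only the flask, still upright at about (287,305). The dark bottle is standing at (118,65), and all the brackets are in the bins.

```bash
python3 -c "
from station import workorder
print(workorder.close_job())"
```

```text
the job is handed in; nothing more can be done
None
```

Job handed in: all five brackets are standing in their bins (two left-hand in green, three right-hand in yellow), and the last pictures show the flask still upright in the tray, the dark bottle standing and the dish in place; no verdict came back.

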